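# Open the lensmeter's sprung lens holder and hold it back

### The arm

A 7-joint arm with a two-finger parallel gripper is mounted at the origin on the work surface. World frame = base frame: x ahead of the robot, y to its left, z up, the work surface at z = 0. Lengths are in m, angles in rad, forces in N, time in s.
With the tool pointing down it reaches from about 0.35 to 0.9 m from the base axis. Payload 8.1 kg.
Tool frame: the origin (TCP) lies midway between the tips of the shut fingers; the grasp point (between the pads) lies arm.grasp_offset behind it (arm.grasp_offset is the distance from the TCP to the grasp point, in m); z points along the fingers, y is the line along which they close (so a half turn about z gives the same grasp; the last joint's range is limited). The gripper opens to 92 mm and grips with 3 to 60 N. Pads are 19 mm wide; open, the fingers measure 130 mm over their backs; the gripper's body (75 mm by 190 mm) begins 47 mm behind the grasp point.
Start: joints at [-1.309, 0.434, 0.025, 1.573, -0.012, 1.134, -0.075], TCP at [0.223, 0.584, 0.227] pointing down, gripper open.
Joint ranges: [-2.62, 2.62], [-0.44, 2.09], [-1.27, 1.32], [0.08, 2.57], [-1.32, 4.46], [0.12, 2], [-2.74, 2.74]. Speed limits (rad/s): [2.22, 2.22, 3.01, 3.01, 3.14, 3.14, 3.14].

### API

Orientations are given as a rotation vector (axis times angle).
In Python, from cell import observe, imaging, arm gives the robot as it stands.
- The arm moves only by the tool apply_moves, never from a script. Its argument "commands" is a list of rows, each a list of 5 numbers: the opening in per cent of the stroke, from 0 (shut) to 100 (fully open), then the shift along the world's x, y, z in units of 0.06 m (1.0 is 0.06 m), then the turn about the world's z in units of 0.5 rad (1.0 is 0.5 rad). A call has 1 to 12 rows; each row shifts and turns the commanded pose from where the row before left it; what a row does not reach is not made up. A row lasts 1/8 s, in which the tool goes at most 62.5 mm and 10.7 degrees, less where a joint would pass 70% of its speed; a pose out of reach is approached as far as the arm can. A call with a number of a shift or a turn outside -1 to 1 is refused whole. A call with a gripper value outside its range is refused whole. The fingers move at their own pace and stop on an object; "newtons" is the grip in N (left out, the last holds). Time passes only in rows, so rows that do not move let the fingers close. It gives the time, the measured TCP pose, the force, the opening and the grip force at its end, in the units of the state.
- observe(): the state, without advancing time (a new reading comes with each control period).
- imaging.get_image(name): name is "scene" or "top" or "wrist"; returns (picture, depth): 384x512x3 uint8, red, green, blue; 384x512 float32, m along the optical axis (not along the pixel's ray), 0 where there is no reading.
- imaging.camera_params(name): a dict with "camera_matrix" (3x3 intrinsics, pixels), "dist" ([k1, k2, p1, p2, k3] as OpenCV has them; the pictures are not rectified), "origin" and "rotation" of the camera in the world; the wrist camera has in their place "tool_from_camera" (4x4, takes a point from camera to tool coordinates, whose origin is the TCP and whose axes are the flange's). Camera axes: x right, y up, looking along -z (the intrinsics and any distortion apply to the point x, -y, -z); pixel columns grow to the right and rows downward; lengths in m; the calibration is good to about 2 mm. A picture is of the moment at which its call begins: read the wrist's pose just before it. camera_params takes no time and is no camera call.
- arm.sign_off(): hands the job in; it is judged then, once.
The state is a dict: "clock": time; "joints": joint angles; "dq": joint speeds; "joint_efforts": joint torques, N m; "position": TCP position; "ee_rot": TCP orientation; "force": force on the tool from outside, world axes, zero at the start; "ft_torque": the same for the moment, N m; "width": opening from 0.0 (shut) to 1.0 (fully open); "gripper_force": force on a finger pad.
Only numpy, scipy, OpenCV 4.12 (cv2) and the standard library are available. Lean on these libraries where they do the work, as an engineer would, in place of code of your own. Each camera call takes 0.05 s, during which the arm holds its last target. There are 200 camera calls.

### The job

Get the lensmeter ready to take a pair of glasses: first swing the lock collar on its eyepiece round until the peg stands at the locked mark, so that the focus cannot shift. Then push the finger lever of the sprung lens holder back towards the eyepiece, past the click, and keep holding it back there with the fingers: nothing latches it, so finish while still holding it open. Leave the other things on the table where they are.

Things in the scene. Friction and masses are not known exactly. Their poses are not given: they have to be found in the camera images.
- lensmeter: white bench lensmeter (focimeter), bolted down, 450 mm long, foot 240 x 160 mm. Origin on the table, near the middle of its foot. Its x axis runs level along the optical axis (190 mm above the table) from the eyepiece (-x end) through the open lens gap to the lamp (+x end); y is level, towards the side where the collar's peg leans when unlocked; z up. Big power drum on the -y side.
- telescope_head (a point): middle of the flat top of the white telescope head, 219 mm above the table and 71 mm towards the eyepiece from the lensmeter's origin. Head 82 mm long (x), 62 mm wide (y). The eyepiece with the lock collar sticks out of its -x end, the lens gap is at its +x end, and the sprung lens holder slides on its top. Axes as the lensmeter's.
- lens_gap (a point): middle of the open gap on the optical axis, 190 mm above the table, own x of the lensmeter +7 mm. Gap 74 mm long (x), open above but for the holder's carriage, which overhangs the 30 mm next to the telescope head at rest; its ring with three rubber pins hangs in the gap. Axes as the lensmeter's.
- collimator_top (a point): middle of the top of the big white collimator housing beyond the gap, 239 mm above the table; housing 140 mm (x) by 92 mm (y). Fixed.
- collar_axis (a point): fixed point on the optical axis at the middle of the knurled lock collar, 150 mm towards the eyepiece from the lensmeter's origin, 190 mm above the table; axes as the lensmeter's. The collar (56 mm wide, 18 mm long) turns about the x axis through this point. It is 38 mm from the telescope head and 34 mm from the eyecup.
- collar_knob (a point): centre of the 14 mm black ball at the end of the 7 mm thick peg that sticks straight out of the lock collar. The ball's centre is 58 mm from the collar's axis, over the middle of the collar's length; it moves with the collar.
- lock_collar (a joint): turn of the collar (rad). At 0 the peg points to the lensmeter's +y side, 0.35 rad above level; growing values swing it up and over the top (upright at 1.22). Locked mark, the long raised rib on the neck beside the collar: 1.47 (peg 0.25 rad past upright, to -y); stop at 1.52. The short pip is the open mark. Friction 0.1 N m: it stays where left. Starts at 0 to 0.4.
- holder_lever (a point): centre of the gap-side (+x) face of the black finger lever standing on the steel carriage of the lens holder. Lever 32 mm wide (y), 8 mm thick (x), 243 to 285 mm above the table; this point is 271 mm up. Moves with the holder; axes as the lensmeter's. The carriage's top (243 mm up) runs on 11 mm beyond this face, and 41 mm from the lever's other face towards the eyepiece.
- lens_holder (a joint): how far the lens holder is pushed back (m): 0 at rest, growing as the lever goes along the lensmeter's -x, towards the eyepiece, to the stop at 0.030. Its spring resists with 6 N at 0, 10 N at 0.03. From 0.016 to 0.024 a sprung pawl rides over a tooth on the carriage (about 4 N more) and clicks; past 0.024 it is over. Nothing latches: let go, it springs forward.
- spectacles: a pair of metal-rimmed spectacles lying folded, 132 x 42 x 20 mm; origin at the centre of the underside. Not part of the job.
- spectacle_case: closed dark fabric spectacle case, 160 x 64 x 40 mm; origin at the centre of the underside. Not part of the job.
- drop_bottle: small white eye-drop bottle, 28 mm wide and 68 mm tall, standing beside the lensmeter; origin at the centre of the underside. Not part of the job.
- lens_clock: round dark lens-curvature gauge lying flat, 54 mm wide and 17 mm high, beside the lensmeter; origin at the centre of the underside. Not part of the job.
- trial_lens: metal-rimmed trial lens lying flat, 38 mm wide and 4 mm high with a short tab; origin at the centre of the underside. Not part of the job.
- lens_box_stack: stack of grey ridged round lens boxes, 102 mm wide and 104 mm tall; origin at the centre of the underside. Not part of the job.
- mug: white china mug, 80 mm wide and 95 mm tall; origin at the centre of the underside. Not part of the job.

How it is judged:
On the way, in this order (a step that is already met when the one before it is completed fails the run):
1. the lock collar's peg is at the locked mark (value of joint lock_collar above 1.37 rad), for 0.2 s.
2. with the collar locked, the fingers have the lens holder pushed back past its click (value of joint lock_collar above 1.37 rad and value of joint lens_holder above 0.0245 m and contact force between the fingers and lens_holder above 4 N), for 0.3 s.
At the end, for the whole second after the job is handed in: The collar is within 0.1 rad of its locked mark (joint above 1.37 rad) and the lens holder is still and more than 24.5 mm back, past its click, with the fingers pressing on it with more than 4 N, through the last second; the other things are within 30 mm of where they started (all of step 2 and velocity of joint lens_holder between -0.01 and 0.01 m/s and distance of each of spectacles, spectacle_case, drop_bottle, lens_clock, trial_lens, lens_box_stack, mug from where it was at the start of the episode below 0.03 m); the arm keeps its last pose, push and grip.
It fails at once if one of the other things on the table is moved by more than 30 mm (distance of any of spectacles, spectacle_case, drop_bottle, lens_clock, trial_lens, lens_box_stack, mug from where it was at the start of the episode above 0.03 m).
It also fails if it takes over 48 s, if anything falls off the work surface, if the arm or the gripper's body presses on something with over 40 N, if the wrist force passes 120 N, or if a joint passes its speed limit or range.

## Working session

There is one attempt and no reset: what is moved stays moved. The work goes in short steps, Python scripts to look and compute and a tool call to move; the robot and the scene stay as the last step left them, time stands still between calls to the robot, and variables do not carry over. Pictures are saved under pics/ and viewed, at most 10 in all, crops included, and the job is handed in when it is done.

Besides the shell and the picture viewer there is one more tool, called after "Call:" as a command line: name --pt "numbers of a row" for each row, then --argument value for the rest. apply_moves: Moves the arm, as the interface text tells. Its arguments: {"type":"object","properties":{"commands":{"type":"array"},"newtons":{"type":"number"}},"required":["commands"]}

```bash
mkdir -p pics
cat > h.py <<'E'
import numpy as np, cv2
from scipy.spatial.transform import Rotation as R
from cell import observe, imaging, arm
def cam(n, st=None):
    p=imaging.camera_params(n); K=np.array(p["camera_matrix"]); d=np.array(p["dist"],float)
    if n=="wrist":
        T=np.array(p["tool_from_camera"]); Rt=R.from_rotvec(st["ee_rot"]).as_matrix()
        return K,d,Rt@T[:3,3]+np.array(st["position"]),Rt@T[:3,:3]
    return K,d,np.array(p["origin"]),np.array(p["rotation"])
def cloud(n,dep,st=None):
    K,d,o,r=cam(n,st); h,w=dep.shape
    u,v=np.meshgrid(np.arange(w),np.arange(h))
    q=cv2.undistortPoints(np.stack([u,v],-1).reshape(-1,1,2).astype(float),K,d).reshape(h,w,2)
    P=np.stack([q[...,0],-q[...,1],-np.ones((h,w))],-1)*dep[...,None]
    return P@r.T+o
E
python3 - <<'E'
from h import *
st=observe(); print(st, arm.grasp_offset)
ims=[]
for n in ("scene","top"):
    im,d=imaging.get_image(n); np.savez(f"{n}0.npz",im=im,d=d,P=cloud(n,d)); cv2.imwrite(f"pics/{n}0.png",im[...,::-1])
    print(n,cam(n)[2],(d>0).mean())
E
```

```text
{'clock': 0.0, 'joints': array([-1.30858819,  0.43523441,  0.0249696 ,  1.57409706, -0.01159682,
        1.13400748, -0.07512319]), 'dq': array([-0.00010688,  0.00152325,  0.00036027,  0.00068658,  0.0006488 ,
       -0.00029282,  0.00102497]), 'joint_efforts': array([ 5.98166334e-04, -6.67842293e+01,  9.85074006e-01, -3.14461255e+01,
       -6.05414459e-02,  4.29993134e-02,  1.91194786e-04]), 'position': array([0.22285006, 0.58336695, 0.22593786]), 'ee_rot': array([-5.69977318e-01, -3.08930628e+00,  2.50497027e-03]), 'force': array([-0.45828712, -0.36494086, -0.05494109]), 'ft_torque': array([-0.00013987,  0.00750531,  0.01518346]), 'gripper_force': 0.0, 'width': 1.0018182958197988} 0.0188Traceback (most recent call last):
  File "<stdin>", line 5, in <module>
  File "h.py", line 15, in cloud
    return P@r.T+o
           ~~~~~^~
ValueError: operands could not be broadcast together with shapes (384,512) (3,)
```

```bash
sed -i 's/return K,d,np.array(p\["origin"\]),np.array(p\["rotation"\])/return K,d,np.array(p["origin"]),R.from_rotvec(p["rotation"]).as_matrix()/' h.py
python3 - <<'E'
from h import *
for n in ("scene","top"):
    im,d=imaging.get_image(n); np.savez(f"{n}0.npz",im=im,d=d,P=cloud(n,d)); cv2.imwrite(f"pics/{n}0.png",im[...,::-1])
    p=imaging.camera_params(n);print(n,p["origin"],p["rotation"],cam(n)[3][:,2],(d>0).mean())
    P=cloud(n,d); print(np.percentile(P[...,2][d>0],[1,10,50,90]))
E
```

```text
scene [1.32571556 0.55721074 1.03626376] [0.44594182 0.91297467 2.04216054] [0.59265093 0.44374318 0.67220299] 0.9960835774739584
[-0.75579007 -0.74574608  0.00120677  0.32793118]
top [0.35061336 0.01287837 1.40817968] [ 0.13875572 -0.15381764 -1.54053398] [-0.18596262  0.00721113  0.98253036] 0.9961446126302084
[-7.60353519e-01 -7.48803914e-01 -3.89202012e-04  5.74468029e-02]
```

View pics/scene0.png

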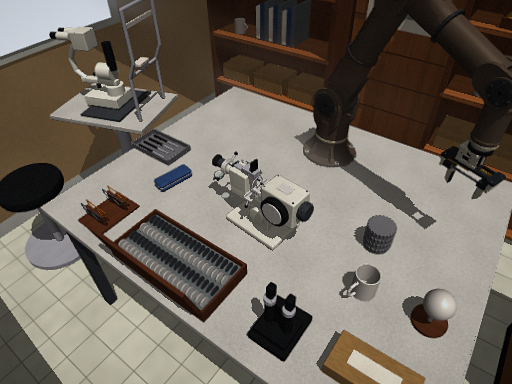

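View pics/top0.png

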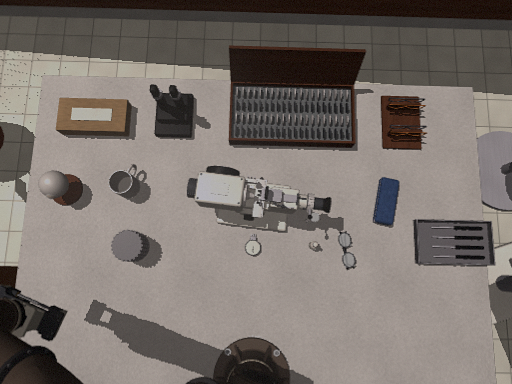

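Run:
```python
from h import *
z=np.load("top0.npz"); im,P=z["im"],z["P"]
t=cv2.resize(im[155:245,180:340],None,fx=5,fy=5,interpolation=cv2.INTER_CUBIC)[...,::-1]
cv2.imwrite("pics/topc.png",t)
z2=np.load("scene0.npz"); im2,P2=z2["im"],z2["P"]
cv2.imwrite("pics/scenec.png",cv2.resize(im2[135:255,195:325],None,fx=5,fy=5,interpolation=cv2.INTER_CUBIC)[...,::-1])
# collimator top
w=im.min(-1)>150
m=w&(abs(P[...,2]-.239)<.006)
m[:,:180]=0;m[:,340:]=0;m[:155]=0;m[245:]=0
n,l,s,c=cv2.connectedComponentsWithStats(m.astype(np.uint8)); k=1+s[1:,4].argmax(); q=P[l==k][:,:2]
r=cv2.minAreaRect(q.astype(np.float32)*1000); print("colli",r,s[k])
m=(abs(P[...,2]-.219)<.005)&w; m[:,:180]=0;m[:,340:]=0;m[:155]=0;m[245:]=0
n,l,s,c=cv2.connectedComponentsWithStats(m.astype(np.uint8))
for k in range(1,n):
    if s[k,4]>15: print("219",s[k],cv2.minAreaRect(P[l==k][:,:2].astype(np.float32)*1000))
for n_,PP,I in(("top",P,im),("scene",P2,im2)):
    a=PP.reshape(-1,3); b=(a[:,2]>.255)&(a[:,2]<.30)&(a[:,0]>.3)&(a[:,0]<.7)&(abs(a[:,1])<.3)
    idx=np.where(b)[0]
    for i in idx[:60]: print(n_,i%512,i//512,a[i].round(3),I.reshape(-1,3)[i])
```

```text
colli ((573.4656982421875, 110.73513793945312), (131.6434783935547, 84.28018188476562), 84.2614974975586) [ 195  172   48   33 1211]
219 [273 187  25   8  89] ((573.576171875, -84.09457397460938), (72.05779266357422, 16.640226364135742), 85.29689025878906)
219 [308 197   6   7  16] ((548.3515625, -157.52659606933594), (14.813909530639648, 14.526994705200195), 44.69642639160156)
219 [284 202  13   7  51] ((531.5362548828125, -99.46685791015625), (36.59912109375, 14.98736572265625), 84.65086364746094)
top 267 186 [ 0.574 -0.028  0.282] [60 57 55]
top 268 186 [ 0.574 -0.031  0.286] [104 103  97]
top 266 187 [ 0.571 -0.026  0.282] [28 24 24]
top 267 187 [ 0.571 -0.028  0.285] [41 39 40]
top 268 187 [ 0.57  -0.031  0.287] [76 75 72]
top 266 188 [ 0.568 -0.026  0.283] [36 33 34]
top 267 188 [ 0.568 -0.028  0.282] [42 38 38]
top 268 188 [ 0.568 -0.031  0.286] [99 96 92]
top 265 189 [ 0.571 -0.024  0.255] [80 77 77]
top 266 189 [ 0.565 -0.026  0.285] [44 41 39]
top 267 189 [ 0.565 -0.028  0.284] [37 36 36]
top 268 189 [ 0.565 -0.031  0.286] [85 80 82]
top 265 190 [ 0.563 -0.023  0.282] [58 5
[... 3401 characters left out ...]
7 7]
scene 256 165 [ 0.553 -0.022  0.264] [0 0 1]
scene 257 165 [ 0.547 -0.022  0.26 ] [0 0 1]
scene 250 166 [ 0.576 -0.03   0.271] [30 29 30]
scene 251 166 [ 0.575 -0.026  0.272] [4 2 3]
scene 252 166 [ 0.571 -0.025  0.27 ] [3 4 2]
scene 253 166 [ 0.567 -0.024  0.268] [10 12 11]
scene 254 166 [ 0.562 -0.023  0.265] [ 9  8 12]
scene 255 166 [ 0.559 -0.021  0.264] [4 4 3]
scene 256 166 [ 0.555 -0.021  0.261] [8 6 7]
scene 257 166 [ 0.548 -0.021  0.257] [0 0 0]
scene 250 167 [ 0.575 -0.031  0.266] [16 14 17]
scene 251 167 [ 0.576 -0.025  0.269] [4 6 5]
scene 252 167 [ 0.574 -0.023  0.269] [11 12 10]
scene 253 167 [ 0.57  -0.022  0.266] [ 7  8 10]
scene 254 167 [ 0.562 -0.024  0.261] [12 11 11]
```

View pics/topc.png

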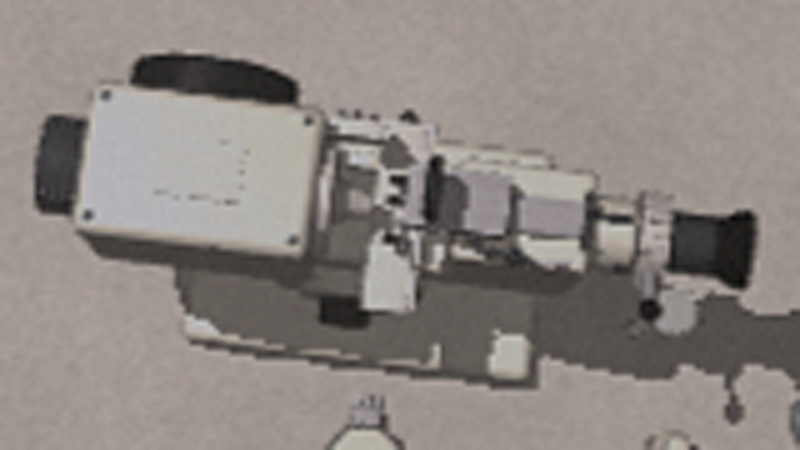

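View pics/scenec.png

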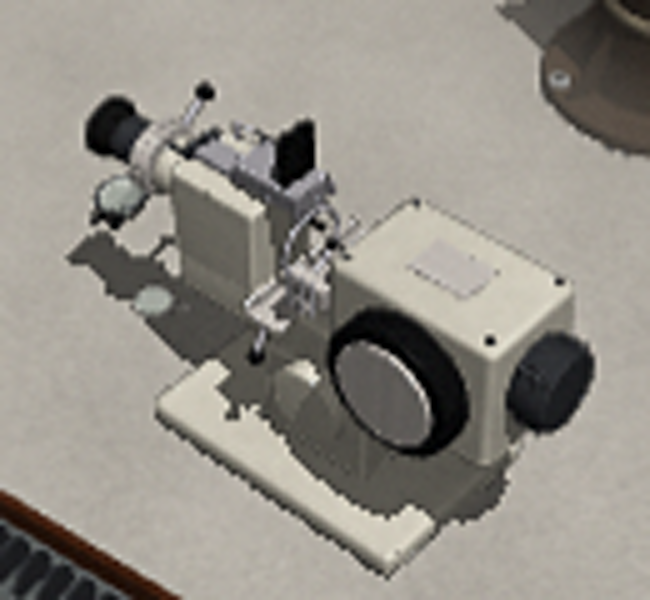

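Run:
```python
from h import *
for a_deg in (84.3,):
  a=np.deg2rad(a_deg); ex=np.array([np.cos(a),np.sin(a)]); ey=np.array([-ex[1],ex[0]])
  o=np.array([.5621,-.0027])
  for n in("top","scene"):
    z=np.load(n+"0.npz"); P=z["P"].reshape(-1,3); I=z["im"].reshape(-1,3).astype(int)
    L=np.c_[(P[:,:2]-o)@ex,(P[:,:2]-o)@ey,P[:,2]]
    print(n)
    for x0 in np.arange(-.22,.20,.006):
        m=(L[:,0]>=x0)&(L[:,0]<x0+.006)&(abs(L[:,1])<.12)&(L[:,2]>.175)&(L[:,2]<.32)
        if m.any():
            q=L[m]; t=q[q[:,2]>q[:,2].max()-.006]
            print(f"{1000*x0:.0f} n{m.sum()} zmax {1000*q[:,2].max():.0f} topy {1000*t[:,1].min():.0f}..{1000*t[:,1].max():.0f} ally {1000*q[:,1].min():.0f}..{1000*q[:,1].max():.0f}")
    dark=(I.max(1)<70)&(L[:,2]>.19)&(L[:,0]<-.11)&(L[:,0]>-.18)&(L[:,1]>.03)&(L[:,1]<.09)
    for i in np.where(dark)[0]: print(i%512,i//512,(1000*L[i]).round(),I[i])
    # color-blind: knob-side points
```

```text
top
-220 n33 zmax 215 topy -10..17 ally -22..24
-214 n35 zmax 215 topy -13..12 ally -22..24
-208 n26 zmax 212 topy -13..9 ally -18..20
-202 n25 zmax 211 topy -9..12 ally -17..19
-196 n25 zmax 212 topy -7..10 ally -16..18
-190 n23 zmax 211 topy -10..11 ally -15..18
-184 n25 zmax 211 topy -10..15 ally -14..20
-178 n25 zmax 212 topy -8..7 ally -17..20
-172 n23 zmax 229 topy 46..50 ally -20..50
-166 n50 zmax 233 topy 44..54 ally -27..54
-160 n47 zmax 227 topy 4..53 ally -26..53
-154 n47 zmax 231 topy 48..48 ally -25..48
-148 n27 zmax 216 topy -7..11 ally -18..24
-142 n30 zmax 219 topy -6..6 ally -18..26
-136 n29 zmax 216 topy -13..15 ally -21..22
-130 n27 zmax 218 topy -7..5 ally -20..24
-124 n30 zmax 238 topy -3..1 ally -27..31
-118 n46 zmax 234 topy -15..18 ally -27..32
-112 n47 zmax 235 topy 9..28 ally -29..32
-106 n46 zmax 236 topy -8..29 ally -28..32
-100 n45 zmax 233 topy -7..29 ally -28..32
-94 n46 zmax 237 topy 30..33 ally -27..33
-88 n45 zmax 235 topy 28..30 ally -30..32
-82 n45 zmax 233 topy 7..31 ally -28..33
-76 n40 zmax 236 topy 26..32 ally -27..33
-70 n47 zmax 248 topy -16.
[... 5101 characters left out ...]
75..45
146 n77 zmax 245 topy -45..38 ally -76..38
152 n79 zmax 243 topy -43..40 ally -75..40
158 n76 zmax 243 topy -46..43 ally -71..43
164 n81 zmax 243 topy -43..40 ally -69..40
170 n60 zmax 244 topy -44..40 ally -49..42
176 n109 zmax 243 topy -41..37 ally -47..42
182 n94 zmax 239 topy -22..27 ally -43..40
188 n28 zmax 222 topy -23..20 ally -31..20
194 n34 zmax 221 topy -27..16 ally -30..24
235 152 [-161.   46.  229.] [31 31 31]
236 152 [-154.   45.  233.] [42 40 40]
234 153 [-162.   42.  226.] [32 32 31]
235 153 [-155.   40.  231.] [2 3 5]
236 153 [-152.   43.  231.] [ 7 10 10]
237 153 [-153.   49.  226.] [24 23 22]
235 154 [-157.   42.  224.] [24 26 28]
236 154 [-156.   46.  222.] [0 0 0]
```

Call:
apply_moves --pt "0 0.33 -0.5 0.4 0.2" --pt "0 0.33 -0.9 0.4 0.2" --pt "0 0.33 -0.9 0.4 0.13" --pt "0 0.33 -0.9 0.2 0" --pt "0 0.33 -0.9 0 0" --pt "0 0.33 -0.9 0 0" --pt "0 0.33 -0.9 0 0" --pt "0 0.33 -0.9 0 0" --pt "0 0.33 -0.9 0 0" --pt "0 0.33 -0.9 0 0" --pt "0 0.33 -0.9 0 0" --pt "0 0.33 -0.9 0 0" --newtons 20

```text
clock: 1.65
position: [0.4608, -0.0419, 0.3108]
ee_rot: [0.156, 3.137, 0.001]
force: [0.7, 1.3, -0.4]
width: 0.008
gripper_force: 0.0
```

Call:
apply_moves --pt "0 0 -0.9 0 0" --pt "0 0 -0.9 -0.3 0" --pt "0 0 0 -0.5 0" --pt "0 0 0 -0.5 0" --pt "0 0 0 -0.3 0" --pt "0 0 0 0 0"

```text
clock: 2.4
position: [0.4596, -0.1479, 0.2137]
ee_rot: [-0.157, -3.135, -0.0]
force: [-0.3, -0.1, 0.2]
width: 0.004
gripper_force: 0.0
```

```bash
cat > look.py <<'E'
from h import *
import sys
n,tag=sys.argv[1:3]
st=observe(); im,d=imaging.get_image(n); P=cloud(n,d,st)
np.savez(tag+".npz",im=im,d=d,P=P)
c=[int(v) for v in sys.argv[3:7]] if len(sys.argv)>6 else [0,512,0,384]
x=im[c[2]:c[3],c[0]:c[1]]; f=min(800/x.shape[1],600/x.shape[0],5)
cv2.imwrite(f"pics/{tag}.png",cv2.resize(x,None,fx=f,fy=f,interpolation=cv2.INTER_CUBIC)[...,::-1])
print(st["position"],st["force"],st["clock"])
E
python3 look.py wrist w1
```

```text
[ 0.45958627 -0.14789821  0.21367329] [-0.28955411 -0.05665467  0.16343756] 2.4
```

View pics/w1.png

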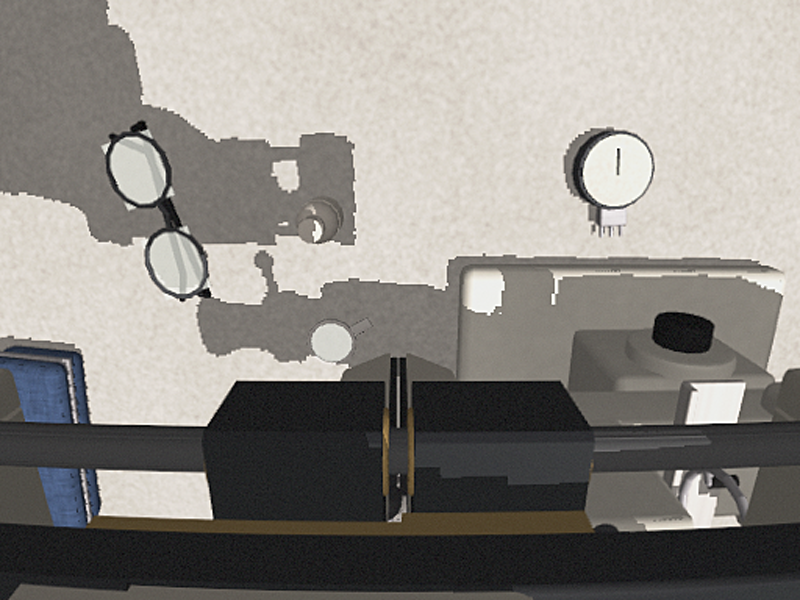

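Call:
apply_moves --pt "0 0.166 -0.05 0 0" --pt "0 0.166 -0.05 0 0" --pt "0 0.083 -0.008 0 0" --pt "0 0.083 -0.008 0.08 0" --pt "0 0.083 -0.008 0.08 0" --pt "0 0.083 -0.008 0.07 0" --pt "0 0.083 -0.008 0.07 0"

```text
clock: 3.32
position: [0.5041, -0.1575, 0.2333]
ee_rot: [-0.159, -3.135, -0.0]
force: [-5.7, -1.1, 5.1]
width: 0.004
gripper_force: 3.6
```

```bash
python3 look.py scene s1 195 325 115 215
```

```text
[ 0.50407882 -0.15746456  0.23325939] [-5.72894174 -1.11563344  5.09154096] 3.325
```

View pics/s1.png

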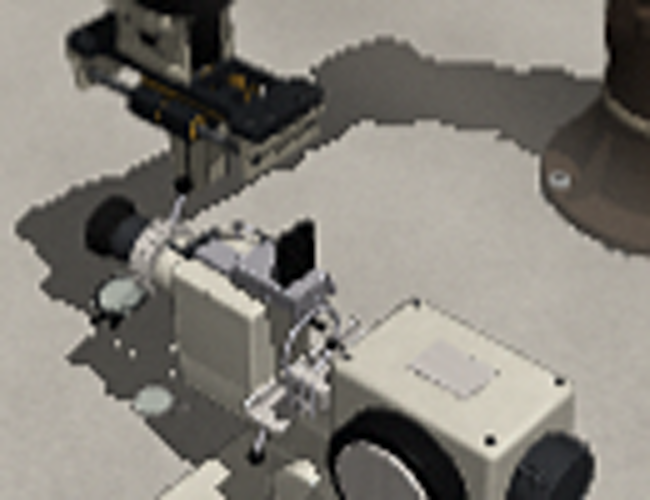

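Call:
apply_moves --pt "0 0.083 -0.008 0 0" --pt "0 0.083 -0.008 0 0" --pt "0 0.083 -0.008 0 0" --pt "0 0.083 -0.008 0 0" --pt "0 0.083 -0.008 0 0" --pt "0 0.083 -0.008 0 0" --pt "0 0.083 -0.008 0 0" --pt "0 0 0 0 0"

```text
clock: 4.38
position: [0.5408, -0.1598, 0.2326]
ee_rot: [0.156, 3.137, -0.0]
force: [-0.8, -0.6, 0.3]
width: 0.001
gripper_force: 0.0
```

```bash
cat > knob.py <<'E'
from h import *
a=np.deg2rad(84.3); ex=np.array([np.cos(a),np.sin(a)]); ey=np.array([-ex[1],ex[0]]); o=np.array([.5621,-.0027])
st=observe(); p=np.array(st["position"]); print("tcp xl,yl,z",(p[:2]-o)@ex,(p[:2]-o)@ey,p[2],st["force"])
im,d=imaging.get_image("scene"); P=cloud("scene",d).reshape(-1,3); I=im.reshape(-1,3).astype(int)
L=np.c_[(P[:,:2]-o)@ex,(P[:,:2]-o)@ey,P[:,2]]*1000
m=(abs(L[:,0]+158)<14)&(L[:,1]<p@np.r_[ey,0]*1000-o@ey*1000-7)&(L[:,1]>-40)&(L[:,2]>222)&(L[:,2]<262)
for i in np.where(m)[0]: print(i%512,i//512,L[i].round(),I[i])
cv2.imwrite("pics/knob.png",cv2.resize(im[115:215,195:325],None,fx=5,fy=5,interpolation=cv2.INTER_CUBIC)[...,::-1])
E
python3 knob.py
```

```text
tcp xl,yl,z -0.15843839133296497 0.005561011553259241 0.23260500162385744 [-0.8060098  -0.57724947  0.32108356]
224 151 [-164.   -4.  261.] [79 76 67]
225 151 [-162.   -1.  260.] [28 27 26]
223 152 [-167.   -7.  256.] [77 73 65]
224 152 [-167.   -2.  253.] [79 75 67]
225 152 [-160.   -4.  258.] [36 36 33]
226 152 [-155.   -3.  260.] [77 74 66]
223 153 [-170.   -5.  249.] [62 58 52]
224 153 [-165.   -5.  252.] [64 60 55]
225 153 [-161.   -3.  252.] [36 35 32]
226 153 [-152.   -7.  259.] [61 59 53]
227 153 [-150.   -4.  258.] [77 75 66]
228 153 [-144.   -4.  261.] [78 76 68]
223 154 [-161.  -13.  253.] [24 22 19]
224 154 [-159.  -10.  252.] [22 23 22]
225 154 [-157.   -7.  252.] [21 20 19]
226 154 [-154.   -5.  253.] [56 54 48]
227 154 [-147.   -7.  257.] [78 74 67]
228 154 [-144.   -4.  257.] [75 73 65]
222 155 [-162.  -17.  251.] [25 25 24]
223 155 [-158.  -16.  252.] [5 6 2]
224 155 [-153.  -16.  254.] [1 6 7]
225 155 [-152.  -12.  253.] [5 4 5]
226 155 [-155.   -5.  247.] [41 39 35]
227 155 [-146.   -8.  253.] [77 73 66]
222 156 [-161.  -19.  248.] [36 36 36]
223 156 [-157.  -18.  249.] [8 9 8]
224 156 [-155.  -14.  248.] [2 2 3]
225 156 [-153.  -12.  248.] [1 1 3]
226 156 [-154.   -6.  244.] [35 35 31]
227 156 [-147.   -7.  248.] [77 72 65]
224 157 [-155.  -15.  244.] [27 28 28]
225 157 [-157.   -8.  239.] [57 55 56]
226 157 [-159.   -2.  234.] [54 52 47]
227 157 [-152.   -3.  238.] [76 73 65]
228 157 [-145.   -5.  243.] [75 73 66]
224 158 [-160.  -11.  235.] [60 57 60]
225 158 [-157.   -9.  235.] [62 62 65]
224 159 [-157.  -14.  233.] [44 43 45]
225 159 [-156.  -10.  231.] [66 65 69]
225 160 [-155.  -11.  228.] [61 60 63]
226 160 [-155.   -6.  225.] [65 63 66]
```

Call:
apply_moves --pt "0 0.035 -0.003 0 0" --pt "0 0.035 -0.003 0 0"

```text
clock: 4.68
position: [0.5441, -0.1601, 0.2325]
ee_rot: [-0.157, -3.137, -0.001]
force: [-2.4, -0.2, -1.4]
width: 0.005
gripper_force: 1.1
```

Call:
apply_moves --pt "0 0.025 -0.003 0 0" --pt "0 0 0 0 0"

```text
clock: 4.92
position: [0.5458, -0.1604, 0.2325]
ee_rot: [-0.157, -3.137, -0.0]
force: [-1.9, 0.0, -1.2]
width: 0.004
gripper_force: 1.1
```

```bash
python3 knob.py | awk 'NR==1|| /\[ ?[0-9] /'; python3 - <<'E'
E
```

```text
tcp xl,yl,z -0.15852870403383196 0.00060691652268146 0.23252236144837396 [-1.89181168  0.04309452 -1.20144894]
221 156 [-162.  -23.  250.] [7 8 8]
222 156 [-160.  -20.  249.] [4 2 6]
223 156 [-154.  -20.  252.] [ 7  8 11]
224 156 [-154.  -15.  249.] [9 8 9]
222 157 [-157.  -23.  248.] [1 2 0]
223 157 [-153.  -21.  249.] [1 1 4]
```

View pics/knob.png

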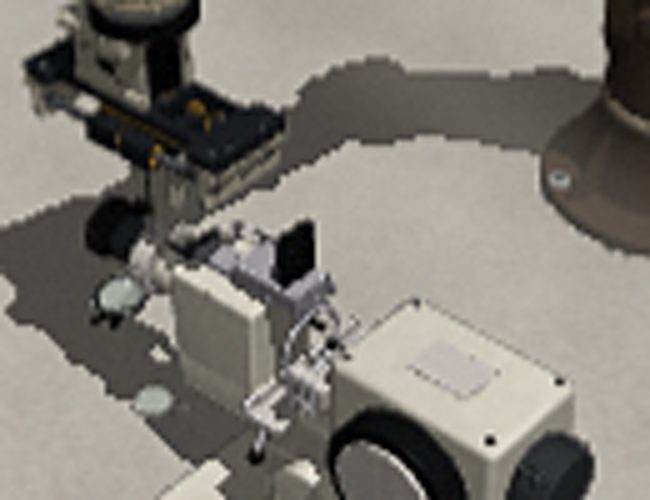

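Call:
apply_moves --pt "0 -0.33 0.03 0 0" --pt "0 -0.2 0.02 0.3 0" --pt "0 0 0 0.6 0" --pt "0 0 0 0.65 0" --pt "0 0.2 0.6 0 0" --pt "0 0.3 0.8 0 0" --pt "0 0.3 0.8 0 0" --pt "0 0.02 0.7 0 0" --pt "0 0 0 0 0"

```text
clock: 6.1
position: [0.5642, 0.0213, 0.3257]
ee_rot: [0.146, 3.137, 0.003]
force: [-0.2, -0.8, -0.1]
width: 0.008
gripper_force: 0.0
```

Run:
```python
from h import *
a=np.deg2rad(84.3); ex=np.array([np.cos(a),np.sin(a)]); ey=np.array([-ex[1],ex[0]]); o=np.array([.5621,-.0027])
st=observe(); p=st["position"]; print("tcp",(p[:2]-o)@ex,(p[:2]-o)@ey,p[2])
for n in("scene","top"):
    im,d=imaging.get_image(n); P=cloud(n,d).reshape(-1,3); I=im.reshape(-1,3)
    L=np.c_[(P[:,:2]-o)@ex,(P[:,:2]-o)@ey,P[:,2]]*1000
    m=(I.max(1)<60)&(abs(L[:,0]+158)<14)&(abs(L[:,1])<35)&(L[:,2]>232)&(L[:,2]<262)
    print(n,m.sum(),L[m].mean(0),L[m].min(0),L[m].max(0))
    m=(abs(L[:,0])<45)&(abs(L[:,1])<35)&(L[:,2]>250)&(L[:,2]<345)
    for z in range(250,345,8):
        q=L[m&(L[:,2]>=z)&(L[:,2]<z+8)]
        if len(q): print(z,len(q),np.percentile(q,[3,97],axis=0)[:,:2].round().tolist())
    cv2.imwrite(f"pics/{n}2.png",im[...,::-1])
```

```text
tcp 0.024078879231486956 0.00029067687018622854 0.32570088293327354
scene 9 [-157.51553053  -18.91625177  247.51616063] [-164.95712429  -23.22764205  239.31214492] [-152.90428329  -15.30921601  251.93997954]
250 15 [[-28.0, -17.0], [-19.0, 13.0]]
258 16 [[-25.0, -17.0], [-17.0, 12.0]]
266 15 [[-27.0, -16.0], [-19.0, 13.0]]
274 15 [[-25.0, -16.0], [-19.0, 13.0]]
282 20 [[-28.0, -17.0], [-19.0, 16.0]]
322 2 [[22.0, -9.0], [24.0, -7.0]]
330 13 [[15.0, -11.0], [39.0, 4.0]]
338 16 [[10.0, -11.0], [42.0, 5.0]]
top 15 [-158.69758577  -15.61279863  247.34732232] [-162.50551758  -21.26335216  234.07479058] [-154.29023801   -9.31087587  252.70710809]
```

Call:
apply_moves --pt "0 0 0 -0.5 0" --pt "0 0 0 -0.5 0" --pt "0 0 0 -0.13 0" --pt "0 -0.016 -0.166 0 0" --pt "0 -0.008 -0.083 0 0" --pt "0 0 0 0 0"

```text
clock: 6.95
position: [0.5624, 0.0006, 0.259]
ee_rot: [0.159, 3.136, 0.0]
force: [-0.3, -0.4, -0.4]
width: 0.003
gripper_force: 0.0
```

Call:
apply_moves --pt "0 -0.005 -0.05 0 0"

```text
clock: 7.08
position: [0.5619, -0.0011, 0.2584]
ee_rot: [0.156, 3.137, 0.001]
force: [0.1, 0.5, -0.5]
width: 0.007
gripper_force: 0.0
```

Call:
apply_moves --pt "0 -0.005 -0.05 0 0"

```text
clock: 7.2
position: [0.5614, -0.0043, 0.2581]
ee_rot: [0.156, 3.137, 0.0]
force: [-0.3, -1.0, -0.5]
width: 0.005
gripper_force: 0.0
```

Call:
apply_moves --pt "0 -0.005 -0.05 0 0"

```text
clock: 7.32
position: [0.5612, -0.0067, 0.2581]
ee_rot: [0.156, 3.137, 0.002]
force: [0.4, 7.7, 2.5]
width: 0.007
gripper_force: 3.8
```

Call:
apply_moves --pt "0 -0.005 -0.05 0 0" --pt "0 -0.005 -0.05 0 0" --pt "0 -0.005 -0.05 0 0" --pt "0 -0.005 -0.05 0 0" --pt "0 -0.005 -0.05 0 0" --pt "0 0 0 0 0"

```text
clock: 8.07
position: [0.5599, -0.0193, 0.2581]
ee_rot: [0.152, 3.138, 0.006]
force: [-0.5, 8.5, 1.0]
width: 0.004
gripper_force: 4.2
```

Call:
apply_moves --pt "0 -0.005 -0.05 0 0" --pt "0 -0.005 -0.05 0 0" --pt "0 -0.005 -0.05 0 0" --pt "0 0 0 0 0"

```text
clock: 8.57
position: [0.5595, -0.024, 0.2583]
ee_rot: [0.146, 3.138, 0.013]
force: [0.3, 21.3, 5.8]
width: 0.004
gripper_force: 10.6
```

Call:
apply_moves --pt "0 -0.003 -0.035 0 0" --pt "0 0 0 0 0"

```text
clock: 8.82
position: [0.5594, -0.0246, 0.2584]
ee_rot: [0.144, 3.138, 0.016]
force: [0.9, 24.2, 5.3]
width: 0.006
gripper_force: 12.6
```

```bash
python3 look.py scene s3 215 315 115 190
```

```text
[ 0.55944737 -0.02459012  0.25836708] [ 0.87685023 24.16312475  5.31828666] 8.825
```

View pics/s3.png

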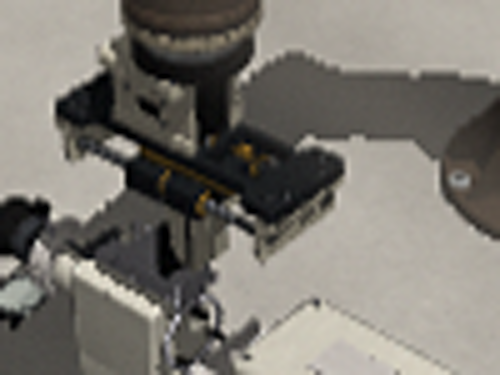

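Run:
```python
from h import *
a=np.deg2rad(84.3); ex=np.array([np.cos(a),np.sin(a)]); ey=np.array([-ex[1],ex[0]]); o=np.array([.5621,-.0027])
for f in("scene0","s3"):
    P=np.load(f+".npz")["P"].reshape(-1,3)
    L=np.c_[(P[:,:2]-o)@ex,(P[:,:2]-o)@ey,P[:,2]]*1000
    for z0,z1 in((205,225),(225,238),(238,250),(250,262),(262,275),(275,287),(287,300),(300,320)):
        print(f,z0,[int(((L[:,0]>=x)&(L[:,0]<x+6)&(abs(L[:,1])<30)&(L[:,2]>z0)&(L[:,2]<z1)).sum()) for x in range(-90,30,6)])
st=observe();print(st["joint_efforts"],st["ft_torque"])
```

```text
scene0 205 [11, 9, 8, 7, 10, 10, 7, 13, 19, 0, 0, 0, 4, 18, 2, 2, 0, 0, 0, 0]
scene0 225 [6, 3, 0, 2, 3, 2, 1, 3, 3, 2, 2, 3, 4, 20, 1, 0, 0, 0, 0, 0]
scene0 238 [1, 0, 0, 7, 15, 12, 8, 10, 4, 3, 5, 16, 16, 12, 1, 0, 0, 0, 0, 0]
scene0 250 [0, 0, 0, 0, 0, 0, 0, 0, 0, 0, 3, 16, 1, 0, 0, 0, 0, 0, 0, 0]
scene0 262 [0, 0, 0, 0, 0, 0, 0, 0, 0, 0, 4, 20, 0, 0, 0, 0, 0, 0, 0, 0]
scene0 275 [0, 0, 0, 0, 0, 0, 0, 0, 0, 0, 9, 22, 2, 0, 0, 0, 0, 0, 0, 0]
scene0 287 [0, 0, 0, 0, 0, 0, 0, 0, 0, 0, 0, 2, 0, 0, 0, 0, 0, 0, 0, 0]
scene0 300 [0, 0, 0, 0, 0, 0, 0, 0, 0, 0, 0, 0, 0, 0, 0, 0, 0, 0, 0, 0]
s3 205 [6, 7, 7, 6, 8, 9, 7, 11, 15, 2, 24, 2, 2, 0, 0, 0, 0, 0, 0, 0]
s3 225 [1, 2, 3, 2, 3, 3, 2, 2, 3, 3, 17, 3, 0, 0, 0, 0, 0, 0, 0, 0]
s3 238 [2, 14, 10, 10, 10, 5, 5, 4, 7, 11, 15, 1, 0, 0, 0, 0, 0, 0, 0, 0]
s3 250 [0, 0, 0, 0, 0, 0, 0, 0, 10, 1, 0, 1, 1, 0, 0, 0, 0, 0, 0, 0]
s3 262 [0, 0, 0, 0, 0, 0, 0, 1, 7, 3, 4, 4, 2, 2, 3, 0, 0, 0, 0, 0]
s3 275 [0, 0, 0, 0, 0, 0, 0, 4, 6, 4, 3, 4, 4, 5, 11, 0, 0, 0, 0, 0]
s3 287 [0, 0, 0, 0, 0, 0, 0, 1, 2, 5, 5, 3, 4, 4, 15, 0, 0, 0, 0, 0]
s3 300 [0, 0, 0, 0, 0, 0, 0, 0, 1, 2, 1, 1, 2, 4, 9, 0, 0, 0, 0, 0]
[ 13.90231311 -49.82534409  18.01152706 -28.36397767   7.74486244
  -1.0141933    0.11055874] [ 5.0077997   0.02103136 -0.07730477]
```

Call:
apply_moves --pt "0 -0.003 -0.035 0 0" --pt "0 0 0 0 0"

```text
clock: 9.12
position: [0.5595, -0.025, 0.2585]
ee_rot: [0.142, 3.138, 0.019]
force: [1.1, 30.5, 6.0]
width: 0.002
gripper_force: 15.0
```

Call:
apply_moves --pt "0 -0.003 -0.035 0 0" --pt "0 0 0 0 0"

```text
clock: 9.38
position: [0.5586, -0.032, 0.2582]
ee_rot: [0.147, 3.138, 0.009]
force: [-0.4, 12.8, 2.8]
width: 0.004
gripper_force: 7.1
```

Call:
apply_moves --pt "0 -0.002 -0.02 0 0" --pt "0 0 0 0 0" --pt "0 0 0 0 0" --pt "0 0 0 0 0"

```text
clock: 9.88
position: [0.5584, -0.0346, 0.2582]
ee_rot: [0.15, 3.138, 0.008]
force: [-0.6, 12.5, 3.2]
width: 0.007
gripper_force: 6.3
```

```bash
python3 look.py scene s4 215 315 115 190
python3 - <<'E'
from h import *
a=np.deg2rad(84.3); ex=np.array([np.cos(a),np.sin(a)]); ey=np.array([-ex[1],ex[0]]); o=np.array([.5621,-.0027])
for f in("scene0","s3","s4"):
    z=np.load(f+".npz"); P=z["P"].reshape(-1,3); I=z["im"].reshape(-1,3)
    L=np.c_[(P[:,:2]-o)@ex,(P[:,:2]-o)@ey,P[:,2]]*1000
    for z0,z1 in((205,225),(225,238),(238,250)):
        m=(L[:,0]>-60)&(L[:,0]<5)&(abs(L[:,1])<30)&(L[:,2]>z0)&(L[:,2]<z1)
        print(f,z0,np.percentile(L[m,0],[80,90,97]).round(1))
    m=(I.max(1)<60)&(abs(L[:,0]+158)<14)&(abs(L[:,1])<35)&(L[:,2]>232)&(L[:,2]<262)
    if m.any():print("knob",L[m].mean(0))
E
```

```text
[ 0.55838923 -0.03455967  0.25819268] [-0.64396207 12.5444245   3.19895284] 9.875
scene0 205 [-10.4  -9.4  -2.5]
scene0 225 [-9.3 -8.9 -8.5]
scene0 238 [-13.5 -10.8  -9.5]
s3 205 [-27.9 -26.1 -19.4]
s3 225 [-26.9 -25.5 -21.8]
s3 238 [-27.9 -26.2 -25.1]
knob [-157.07711522  -18.58163705  247.49186249]
s4 205 [-38.  -36.4 -27.8]
s4 225 [-37.1 -35.8 -31.3]
s4 238 [-38.  -36.2 -35.6]
knob [-157.77918714  -17.9703848   246.79034287]
```

Call:
apply_moves --pt "0 0 0 0 0" --pt "0 0 0 0 0" --pt "0 0 0 0 0" --pt "0 0 0 0 0"

```text
clock: 10.42
position: [0.5584, -0.0346, 0.2582]
ee_rot: [0.15, 3.138, 0.008]
force: [0.3, 12.4, 3.8]
width: 0.002
gripper_force: 6.3
```

```bash
python3 -c "
from cell import observe,arm
s=observe();print(s['position'],s['force'],abs(s['dq']).max())
print(arm.sign_off())"
```

```text
[ 0.55838275 -0.03456332  0.25818053] [ 0.25698442 12.44969124  3.80072551] 0.0011987523245749218
the job is handed in; nothing more can be done
None
```

I handed the job in at about 10.4 s: by my measurements the collar is at about 1.5 rad (mark 1.47), and the shut fingers hold the lens holder about 28 mm back, past its click, with a steady 12 N; the hand-in gave no verdict.

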